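# Stand the carrom score board on its sprung prop leg

### The arm

A 7-joint arm with a two-finger parallel gripper is mounted at the origin on the work surface. World frame = base frame: x ahead of the robot, y to its left, z up, the work surface at z = 0. Lengths are in m, angles in rad, forces in N, time in s.
With the tool pointing down it reaches from about 0.4 to 0.85 m from the base axis. Payload 4.5 kg.
Tool frame: the origin (TCP) lies on the centre line of the jaws, within the pads' length; the fingertips stand 11 mm ahead of it and the grasp point (between the pads) lies 8 mm behind it; z points along the fingers, y is the line along which they close (so a half turn about z gives the same grasp; the last joint's range is limited). The gripper opens to 88 mm and grips with 3 to 60 N. Pads are 18 mm wide; open, the fingers measure 123 mm over their backs; the gripper's body (75 mm by 187 mm) begins 45 mm behind the grasp point.
Start: joints at [-1.286, 0.689, -0.195, 1.565, 0.157, 0.902, -0.215], TCP at [0.155, 0.605, 0.25] pointing down, gripper open.
Joint ranges: [-3.01, 3.01], [-0.46, 2.08], [-1.47, 1.51], [0.13, 2.56], [-1, 4.14], [0.04, 2.09], [-2.66, 2.66]. Speed limits (rad/s): [2.57, 2.57, 3.14, 3.14, 3.14, 3.14, 3.14].

### API

Orientations are given as a unit quaternion [x, y, z, w].
In Python, from plant import * gives the robot as it stands. The module is installed in compiled form; this text tells all that it offers.
- The arm moves only by the tool send_rows, never from a script. Its argument "motion" is a list of rows, each an object of numbers: "x", "y", "z": the shift along the tool's x, y, z in cm; "rx", "ry", "rz": the turn, a rotation vector about the tool's x, y, z in rad; "jaw": the finger opening in cm, from 0 to 8.81. In form: [{"x": .., "y": .., "z": .., "rx": .., "ry": .., "rz": .., "jaw": ..}, ...]. A call has exactly 5 rows; each row shifts and turns the commanded pose from where the row before left it, along the tool's axes as they then stand; what a row does not reach is not made up. A row lasts 1/10 s, in which the tool goes at most 50 mm and 8.59 degrees, less where a joint would pass 70% of its speed; a pose out of reach is approached as far as the arm can. A call is refused whole if a number of a shift passes 5 or a number of a turn 0.15, either way. A call with a gripper value outside its range is refused whole. The fingers move at their own pace and stop on an object; "grip_force" is the grip in N (left out, the last holds). Time passes only in rows, so rows that do not move let the fingers close, or fill a call up. It gives the time, the measured TCP pose, the force, the opening and the grip force at its end, in the units of the state.
- get_state(): the state, without advancing time (a new reading comes with each control period).
- snapshot(name): name is "scene" or "top"; returns a dict with "img" (384x512x3 uint8, red, green, blue), "vertical_fov" (degrees; the focal length in pixels is half the picture's height over the tangent of half this angle, whatever the lens; pixels are square), "cx", "cy" (the principal point, pixels), "extrinsics" (4x4, takes a point from camera to world coordinates). Camera axes: x right, y up, looking along -z (the intrinsics and any distortion apply to the point x, -y, -z); pixel columns grow to the right and rows downward; lengths in m; the calibration is good to about 2 mm. A picture is of the moment at which its call begins. There is no depth.
- finish_job(): hands the job in; it is judged then, once.
The state is a dict: "clock": time; "q": joint angles; "qd": joint speeds; "joint_torque": joint torques, N m; "tool_pos": TCP position; "eef_rot": TCP orientation; "contact_force": force on the tool from outside, world axes, zero at the start; "moment": the same for the moment, N m; "opening": opening from 0.0 (shut) to 1.0 (fully open); "finger_force": force on a finger pad.
Only numpy, scipy, OpenCV 4.12 (cv2) and the standard library are available. Lean on these libraries where they do the work, as an engineer would, in place of code of your own. Each camera call takes 0.05 s, during which the arm holds its last target. There are 200 camera calls.

### The job

The small white score board is lying on its face on the carrom board. Swing the orange spring-loaded leg on its back out past its over-centre point so that it snaps fully open and stays there, then raise the score board by its blue handle and stand it upright on the playing field, on its lower edge and its leg, and leave it standing freely. Do not let it slam or fall over, and do not disturb the blue cup, the steel tumbler or the yellow striker.

Things in the scene. Friction and masses are not known exactly. Their poses are not given: they have to be found in the camera images.
- score_board: White dry-wipe board in an aluminium frame, 160 tall x 220 wide x 14 thick (mm), about 0.4 kg, lying face down. Origin: centre of the white face. x up the panel to the handle (-80 to 80), y across it, z out of the dark grey back (face 0, back 14). Two rubber feet stand 3 mm proud of the lower edge, to x -83. On its open leg it leans back 0.29 rad, x axis up and tipped to the leg's side.
- handle (a point): Grip point of the blue handle at the board's top, at x 105, y 0, z 7 mm of the board, with its axes. A rigid U bow 56 mm wide over its outer sides (along y), 14 mm thick (z), from the panel's top edge at x 80 to x 122; arms 10 mm wide. Pinched across its 56 mm width, the board can turn about the line between the pads while its lower edge rests on the field.
- leg (a joint): Angle (rad) of the orange leg on the back: 0 folded flat (as at the start), 0.75 fully open at its stop. Twin tension springs drive it away from over-centre, near 0.40 with the board lying, to the nearer end: 0.14 N m (1.1 N at the foot) is needed at 0, none near 0.40, and 0.12 N m holds it open at 0.75. Let go below 0.38 it snaps shut; beyond 0.42 it snaps open and stays.
- leg_hinge (a point): Middle of the leg's hinge pin, at x 50, y 0, z 23 mm of the board (on its back, 9 mm off it); the pin runs along the board's y. Axes as the board.
- leg_foot (a point): Centre of the leg's rubber foot: a roller of 16 mm diameter, 30 mm long (along the board's y), 130 mm from the hinge pin, at x = 50 - 130 cos q, z = 23 + 130 sin q (mm, board's axes) for leg angle q; folded it lies over the back's lower edge, 1 mm clear of it. The leg is a flat bar 22 mm wide and 5 mm thick; two thin tension springs run beside it near the hinge.
- edge_left (a point): Outer back corner of one lower rubber foot, at x -83, y 80, z 14 mm of the board: when the board stands on its leg this corner rests on the field.
- edge_right (a point): The same at the other rubber foot: x -83, y -80, z 14 mm of the board.
- carrom: Full-size carrom board, fixed: pale playing field 740 x 740 mm, level, 30 mm above the origin (world z = 0.030); teak rails 65 mm wide stand 22 mm above the field. Origin: centre of its underside; z up, x and y along its sides. A fixed dark plastic coin chest, 85 mm high, stands on it at the side far from the robot.
- cup: Blue ceramic cup without a handle, 80 mm in diameter at the rim, 85 mm high, loose on the field. Origin: centre of its underside. Bystander.
- mat: Round cork mat, fixed, 100 mm in diameter, 4 mm thick. Origin: centre of its underside.
- tumbler: Steel tumbler, upturned on the cork mat: 76 mm in diameter at the mat, 58 mm at the top, 105 mm high, loose. Origin: centre of its underside. Bystander.
- striker: Translucent yellow striker disc, 41 mm in diameter, 9 mm thick, loose, lying on a base line. Origin: centre of its underside. Bystander.

How it is judged:
On the way:
1. the leg has been swung past over-centre and rests fully open against its stop, let go by the fingers (value of joint leg above 0.71 rad and contact force between the fingers and score_board below 0.2 N), for 0.2 s.
At the end, for the whole second after the job is handed in: The leg is open against its stop (over 0.71 rad); the score board stands on the playing field on both lower feet (within 5 mm) and the leg foot (its centre 4 to 13 mm up), leaning back 0.22 to 0.37 rad, at rest and not leaning on the cup or tumbler (value of joint leg above 0.71 rad and angle between score_board's own x axis and vertical between 0.22 and 0.37 rad and height (world z) of each of edge_left, edge_right below 0.035 m and height (world z) of leg_foot between 0.034 and 0.043 m and contact force between score_board and cup below 0.1 N and contact force between score_board and tumbler below 0.1 N and linear speed of score_board below 0.02 m/s and angular speed of score_board below 0.1 rad/s); the robot touches nothing.
It fails at once if the score board slams or falls over (turns faster than 5 rad/s) (angular speed of score_board above 5 rad/s).
It fails at once if the cup is moved by more than 20 mm or tipped (distance of cup from where it was at the start of the episode above 0.02 m or angle between cup's own z axis and vertical above 0.3 rad).
It fails at once if the tumbler is moved by more than 20 mm or tipped (distance of tumbler from where it was at the start of the episode above 0.02 m or angle between tumbler's own z axis and vertical above 0.3 rad).
It fails at once if the striker is moved by more than 20 mm (distance of striker from where it was at the start of the episode above 0.02 m).
It also fails if it takes over 58 s, if anything falls off the work surface, if the arm or the gripper's body presses on something with over 40 N, if the wrist force passes 120 N, or if a joint passes its speed limit or range.

## Working session

There is one attempt and no reset: what is moved stays moved. The work goes in short steps, Python scripts to look and compute and a tool call to move; the robot and the scene stay as the last step left them, time stands still between calls to the robot, and variables do not carry over. Pictures are saved under pics/ and viewed, at most 10 in all, crops included, and the job is handed in when it is done.

Besides the shell and the picture viewer there is one more tool, called by a JSON object that holds its "api" and its "payload", one argument or row to a line. send_rows: Moves the arm, as the interface text tells. Its arguments: {"type":"object","properties":{"motion":{"type":"array"},"grip_force":{"type":"number"}},"required":["motion"]}

```bash
mkdir -p pics; cat > h.py <<'E'
from plant import *
import numpy as np, cv2
from scipy.spatial.transform import Rotation as R
def cam(s):
    h=s["img"].shape[0]; f=h/2/np.tan(np.radians(s["vertical_fov"])/2)
    return f,s["cx"],s["cy"],np.array(s["extrinsics"])
def ray(s,u,v):
    f,cx,cy,E=cam(s); d=E[:3,:3]@np.array([(u-cx)/f,-(v-cy)/f,-1]); return E[:3,3],d
def plane(s,u,v,z):
    o,d=ray(s,u,v); return o+d*(z-o[2])/d[2]
def proj(s,p):
    f,cx,cy,E=cam(s); c=E[:3,:3].T@(np.array(p)-E[:3,3]); return cx+f*c[0]/-c[2], cy-f*c[1]/-c[2]
def save(s,n,box=None,k=1):
    im=s["img"][:,:,::-1]
    if box: im=im[box[1]:box[3],box[0]:box[2]]
    cv2.imwrite("pics/"+n,cv2.resize(im,None,fx=k,fy=k,interpolation=cv2.INTER_CUBIC))
E
python3 - <<'E'
from h import *
for n in("scene","top"):
    s=snapshot(n); save(s,n+"0.png",k=1.5); np.save(n+"0.npy",s,allow_pickle=True)
    print(n,s["vertical_fov"],s["cx"],s["cy"],[k for k in s]); print(np.round(s["extrinsics"],3))
st=get_state(); print(st)
E
```

```text
scene 54.33730258428298 253.0720115487931 192.6444235324113 ['img', 'vertical_fov', 'cx', 'cy', 'extrinsics']
[[-0.081 -0.827  0.557  1.044]
 [ 0.997 -0.06   0.056  0.083]
 [-0.012  0.56   0.829  0.791]
 [ 0.     0.     0.     1.   ]]
top 55.73831867587544 255.50359895092444 191.66855458705353 ['img', 'vertical_fov', 'cx', 'cy', 'extrinsics']
[[-0.014  0.999 -0.042  0.508]
 [-1.    -0.014 -0.006  0.022]
 [-0.007  0.042  0.999  1.104]
 [ 0.     0.     0.     1.   ]]
{'clock': 0.1, 'q': array([-1.28621915,  0.68989505, -0.19452481,  1.56622545,  0.15732415,
        0.90248875, -0.21507812]), 'qd': array([-4.25848347e-04, -5.77518395e-04,  7.17799361e-04, -4.71381366e-03,
        5.90419387e-05, -7.78187619e-05,  1.76236780e-04]), 'joint_torque': array([-2.99034458e-03, -5.28494167e+01, -1.27155628e+00, -1.53835005e+01,
       -5.26490528e-02,  2.00005787e-03,  4.34980257e-05]), 'tool_pos': array([0.15500763, 0.60491682, 0.24899738]), 'eef_rot': array([ 1.25003179e-01,  9.92156009e-01, -8.10786497e-04, -3.53265837e-05]), 'contact_force': array([-0.49705343,  0.30207842,  0.26953197]), 'moment': array([-0.01312811, -0.0374546 , -0.02873347]), 'finger_force': 0.0, 'opening': 0.9999104526617089}
```

View pics/scene0.png

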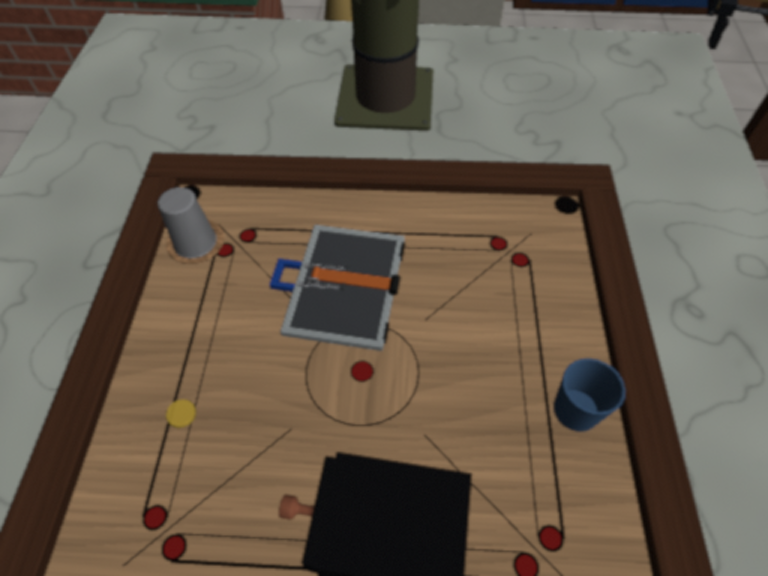

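View pics/top0.png

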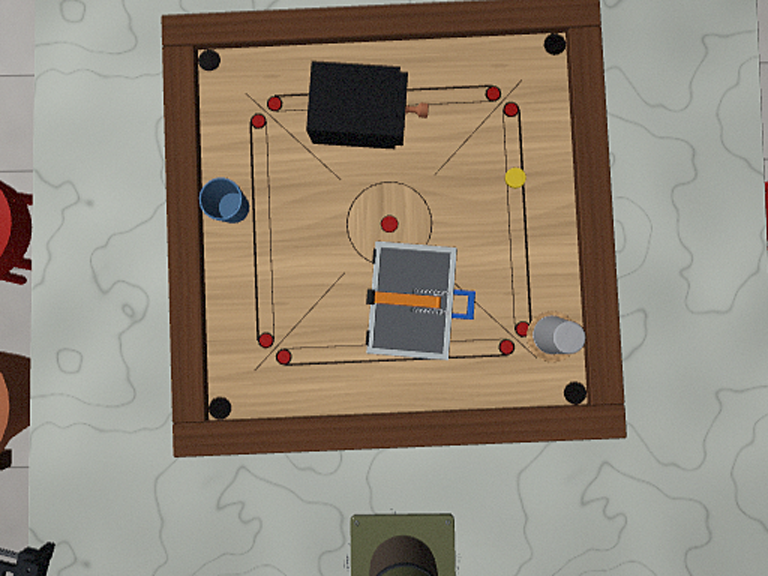

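The scene view shows the board lying with its leg folded: the black foot is at about (395,285) and the handle at (285,275). In the top view the leg runs from (370,297) to (440,301) and the handle is at (464,304). The tumbler is at (555,338), the cup at (222,200) and the striker at (515,177).

```bash
python3 - <<'E'
from h import *
for n,hb in(("top",1),("scene",1)):
    s=np.load(n+"0.npy",allow_pickle=True).item(); hsv=cv2.cvtColor(s["img"],cv2.COLOR_RGB2HSV)
    def blobs(lo,hi,z,lab,a=40):
        m=cv2.inRange(hsv,lo,hi); k,l,st,c=cv2.connectedComponentsWithStats(m)
        for i in range(1,k):
            if st[i,4]>a:
                p=np.argwhere(l==i)[:,::-1].astype(np.float32); r=cv2.minAreaRect(p)
                w=np.array([plane(s,*q,z)[:2] for q in cv2.boxPoints(r)])
                print(n,lab,st[i],c[i].round(1),plane(s,*c[i],z)[:2].round(3),"box",w.round(3).tolist())
    blobs((5,180,150),(16,255,255),0.053,"orange")
    blobs((105,150,80),(125,255,255),0.044,"blue")
    blobs((22,150,120),(32,255,255),0.039,"yellow")
    blobs((95,100,40),(110,255,255),0.115,"cup",100)
    # panel gray: dark low-sat
    m=cv2.inRange(hsv,(90,0,40),(130,70,110)); 
s=np.load("top0.npy",allow_pickle=True).item()
for c in[(376,241),(456,248),(450,359),(366,352)]: print(plane(s,c[0]/1.5,c[1]/1.5,0.044).round(3))
print("tumbler top",plane(s,571/1.5,337/1.5,0.139).round(3), "cup rim",plane(s,221/1.5,200/1.5,.115).round(3))
E
```

```text
top orange [250 195  43  10 308] [271.2 199.4] [ 0.529 -0.016] box [[0.524, 0.046], [0.545, 0.044], [0.534, -0.078], [0.513, -0.076]]
top blue [301 193  16  20 134] [310.5 202.7] [ 0.518 -0.131] box [[0.493, -0.103], [0.547, -0.107], [0.544, -0.148], [0.489, -0.144]]
top yellow [337 112  14  14 146] [343.1 118. ] [ 0.767 -0.233] box [[0.767, -0.206], [0.794, -0.234], [0.766, -0.26], [0.74, -0.232]]
top cup [133 119  33  29 681] [148.8 133.4] [0.714 0.319] box [[0.754, 0.363], [0.753, 0.275], [0.675, 0.275], [0.677, 0.363]]
top cup [301 194  16  19 122] [310.8 202.9] [ 0.517 -0.122] box [[0.494, -0.094], [0.543, -0.098], [0.54, -0.137], [0.491, -0.133]]
scene blue [181 173  19  20 132] [188.1 182.5] [ 0.523 -0.129] box [[0.546, -0.144], [0.487, -0.139], [0.499, -0.104], [0.556, -0.11]]
scene yellow [111 267  19  18 264] [120.2 275.3] [ 0.769 -0.231] box [[0.753, -0.256], [0.75, -0.217], [0.787, -0.207], [0.79, -0.245]]
scene cup [416   0  56   4 195] [445.9   1.3] [-0.215  0.61 ] box [[-0.218, 0.514], [-0.228, 0.693], [-0.21, 0.689], [-0.199, 0.511]]
scene cup [375 240  41  46 917] [391.2 260.5] [0.728 0.317] box [[0.697, 0.281], [0.667, 0.359], [0.757, 0.368], [0.783, 0.295]]
[0.643 0.041 0.044]
[ 0.627 -0.114  0.044]
[ 0.412 -0.099  0.044]
[0.428 0.064 0.044]
tumbler top [ 0.456 -0.302  0.139] cup rim [0.714 0.323 0.115]
```

```bash
cat >> h.py <<'E'
XB=np.array([-.1,-.995,0]); XB/=np.linalg.norm(XB); YB=np.array([-XB[1],XB[0],0]); C=np.array([.5275,-.027,.030])
DOWN=np.column_stack([np.cross(YB,[0,0,-1]),YB,[0,0,-1]])
def W(x,y,z): return C+XB*x/1000+YB*y/1000+np.array([0,0,z/1000])
def plan(way,start=None):
    """way: list of (pos, Rmat, nrows)"""
    st=get_state(); p,r=(st["tool_pos"],R.from_quat(st["eef_rot"])) if start is None else start
    p=np.array(p)
    for tp,tr,n in way:
        tp=np.array(tp); p0=p.copy(); r0=r; rv=(r.inv()*R.from_matrix(tr)).as_rotvec(); out=[]
        for i in range(1,n+1):
            d=np.round(r.as_matrix().T@(p0+(tp-p0)*i/n-p)*100,2); w=np.round((r.inv()*(r0*R.from_rotvec(rv*i/n))).as_rotvec(),3)
            p=p+r.as_matrix()@d/100; r=r*R.from_rotvec(w); out.append((d.tolist(),w.tolist()))
        for o in out: print(o)
        print("--",p.round(4))
    return p,r
E
python3 - <<'E'
from h import *
f=W(-80,0,23); print(f)
plan([([*f[:2],.16],DOWN,15)])
E
```

```text
[0.5354999  0.05259901 0.053     ]
([-3.37, -2.94, 0.6], [-0.0, 0.0, 0.095])
([-3.63, -2.6, 0.6], [-0.0, 0.0, 0.094])
([-3.87, -2.25, 0.6], [-0.0, 0.0, 0.095])
([-4.06, -1.88, 0.59], [-0.0, 0.0, 0.095])
([-4.21, -1.48, 0.6], [-0.0, 0.0, 0.094])
([-4.34, -1.08, 0.6], [-0.0, 0.001, 0.095])
([-4.42, -0.66, 0.6], [-0.0, -0.0, 0.095])
([-4.47, -0.24, 0.59], [-0.001, -0.0, 0.094])
([-4.47, 0.18, 0.59], [0.0, -0.0, 0.095])
([-4.43, 0.6, 0.6], [0.0, -0.0, 0.095])
([-4.35, 1.02, 0.59], [0.0, 0.0, 0.095])
([-4.24, 1.43, 0.6], [0.0, 0.0, 0.094])
([-4.08, 1.82, 0.59], [-0.0, 0.0, 0.095])
([-3.89, 2.2, 0.59], [-0.0, 0.0, 0.095])
([-3.67, 2.56, 0.6], [-0.0, 0.0, 0.094])
-- [0.5355 0.0526 0.16  ]
```

{"api": "send_rows", "payload": {
  "motion": [
    {"x": -3.4,"y": -2.9,"z": 0.6,"rz": 0.095,"jaw": 6},
    {"x": -3.6,"y": -2.6,"z": 0.6,"rz": 0.095,"jaw": 6},
    {"x": -3.9,"y": -2.2,"z": 0.6,"rz": 0.095,"jaw": 6},
    {"x": -4.1,"y": -1.9,"z": 0.6,"rz": 0.095,"jaw": 6},
    {"x": -4.2,"y": -1.5,"z": 0.6,"rz": 0.095,"jaw": 6}
  ],
  "grip_force": 10
}}

```text
schema error: expected keys x, y, z, rx, ry, rz, jaw
```

{"api": "send_rows", "payload": {
  "motion": [
    {"x": -4.3,"y": -1.1,"z": 0.6,"rz": 0.095,"jaw": 6},
    {"x": -4.4,"y": -0.7,"z": 0.6,"rz": 0.095,"jaw": 6},
    {"x": -4.5,"y": -0.2,"z": 0.6,"rz": 0.095,"jaw": 6},
    {"x": -4.5,"y": 0.2,"z": 0.6,"rz": 0.095,"jaw": 6},
    {"x": -4.4,"y": 0.6,"z": 0.6,"rz": 0.095,"jaw": 6}
  ]
}}

```text
schema error: expected keys x, y, z, rx, ry, rz, jaw
```

{"api": "send_rows", "payload": {
  "motion": [
    {"x": -4.3,"y": 1.0,"z": 0.6,"rz": 0.095,"jaw": 6},
    {"x": -4.2,"y": 1.4,"z": 0.6,"rz": 0.095,"jaw": 6},
    {"x": -4.1,"y": 1.8,"z": 0.6,"rz": 0.095,"jaw": 6},
    {"x": -3.9,"y": 2.2,"z": 0.6,"rz": 0.09,"jaw": 6},
    {"x": -3.7,"y": 2.5,"z": 0.6,"rz": 0.09,"jaw": 6}
  ]
}}

```text
schema error: expected keys x, y, z, rx, ry, rz, jaw
```

```bash
python3 - <<'E'
from h import *
f=W(-80,0,28)
plan([([*f[:2],.10],DOWN,3),(f,DOWN,3)])
s=snapshot("scene"); save(s,"s1.png",(120,80,360,280),3)
E
```

```text
([-16.85, -14.68, 4.99], [-0.0, 0.0, 0.473])
([-21.69, -5.39, 5.0], [-0.001, 0.001, 0.474])
([-21.77, 5.1, 4.97], [-0.0, 0.0, 0.473])
-- [0.5355 0.0526 0.1   ]
([0.0, -0.0, 1.4], [-0.0, 0.0, 0.0])
([0.0, -0.0, 1.4], [-0.0, 0.0, 0.0])
([0.0, -0.0, 1.4], [-0.0, 0.0, 0.0])
-- [0.5355 0.0526 0.058 ]
```

View pics/s1.png

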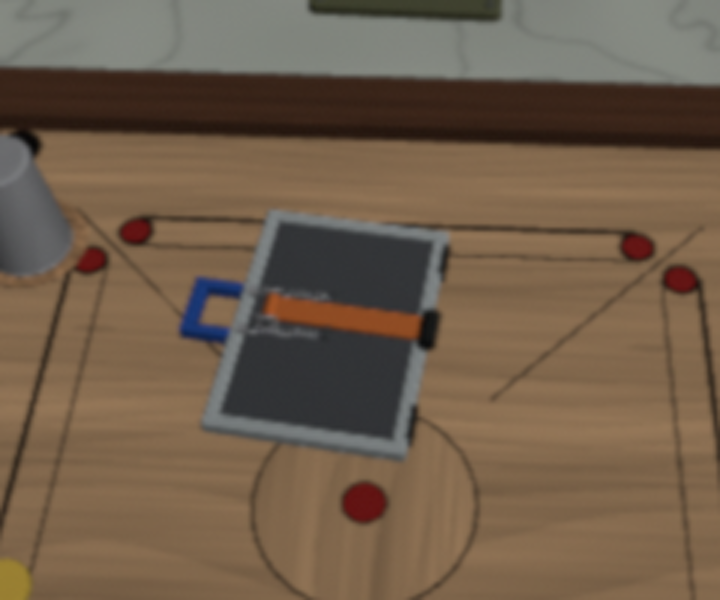

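The calls were refused because every row needs all seven keys. The view is unchanged, with the black leg foot at crop position (430,328).

{"api": "send_rows", "payload": {
  "motion": [
    {"x": -3.4,"y": -2.9,"z": 0.6,"rx": 0,"ry": 0,"rz": 0.095,"jaw": 6},
    {"x": -3.6,"y": -2.6,"z": 0.6,"rx": 0,"ry": 0,"rz": 0.095,"jaw": 6},
    {"x": -3.9,"y": -2.2,"z": 0.6,"rx": 0,"ry": 0,"rz": 0.095,"jaw": 6},
    {"x": -4.1,"y": -1.9,"z": 0.6,"rx": 0,"ry": 0,"rz": 0.095,"jaw": 6},
    {"x": -4.2,"y": -1.5,"z": 0.6,"rx": 0,"ry": 0,"rz": 0.095,"jaw": 6}
  ],
  "grip_force": 10
}}

```text
clock: 0.65
tool_pos: [0.2832, 0.4199, 0.2195]
eef_rot: [0.357, 0.934, 0.0, 0.0]
contact_force: [0.3, 0.4, 0.7]
opening: 0.676
finger_force: 0.0
```

{"api": "send_rows", "payload": {
  "motion": [
    {"x": -4.3,"y": -1.1,"z": 0.6,"rx": 0,"ry": 0,"rz": 0.095,"jaw": 6},
    {"x": -4.4,"y": -0.7,"z": 0.6,"rx": 0,"ry": 0,"rz": 0.095,"jaw": 6},
    {"x": -4.5,"y": -0.2,"z": 0.6,"rx": 0,"ry": 0,"rz": 0.095,"jaw": 6},
    {"x": -4.5,"y": 0.2,"z": 0.6,"rx": 0,"ry": 0,"rz": 0.095,"jaw": 6},
    {"x": -4.4,"y": 0.6,"z": 0.6,"rx": 0,"ry": 0,"rz": 0.095,"jaw": 6}
  ]
}}

```text
clock: 1.15
tool_pos: [0.4095, 0.2357, 0.1895]
eef_rot: [0.566, 0.824, 0.0, 0.0]
contact_force: [1.0, 0.1, -0.2]
opening: 0.681
finger_force: 0.0
```

{"api": "send_rows", "payload": {
  "motion": [
    {"x": -4.3,"y": 1.0,"z": 0.6,"rx": 0,"ry": 0,"rz": 0.095,"jaw": 6},
    {"x": -4.2,"y": 1.4,"z": 0.6,"rx": 0,"ry": 0,"rz": 0.095,"jaw": 6},
    {"x": -4.1,"y": 1.8,"z": 0.6,"rx": 0,"ry": 0,"rz": 0.095,"jaw": 6},
    {"x": -3.9,"y": 2.2,"z": 0.6,"rx": 0,"ry": 0,"rz": 0.09,"jaw": 6},
    {"x": -3.7,"y": 2.5,"z": 0.6,"rx": 0,"ry": 0,"rz": 0.09,"jaw": 6}
  ]
}}

```text
clock: 1.65
tool_pos: [0.5343, 0.0514, 0.1594]
eef_rot: [0.741, 0.671, 0.0, -0.0]
contact_force: [0.9, 1.3, 0.5]
opening: 0.677
finger_force: 0.0
```

```bash
python3 - <<'E'
from h import *
s=snapshot("scene"); save(s,"s2.png",(120,80,360,280),3)
f=W(-80,0,28)
print(get_state()["tool_pos"]);plan([([*f[:2],.10],DOWN,2),(f,DOWN,3)])
E
```

```text
[0.53881835 0.04227284 0.15904769]
([0.51, -0.24, 2.95], [0.003, 0.003, -0.006])
([0.51, -0.23, 2.95], [0.003, 0.003, -0.006])
-- [0.5355 0.0526 0.1   ]
([-0.0, 0.0, 1.4], [-0.0, -0.0, -0.0])
([-0.0, 0.0, 1.4], [-0.0, -0.0, -0.0])
([-0.01, 0.0, 1.4], [-0.0, -0.0, -0.0])
-- [0.5355 0.0526 0.058 ]
```

View pics/s2.png

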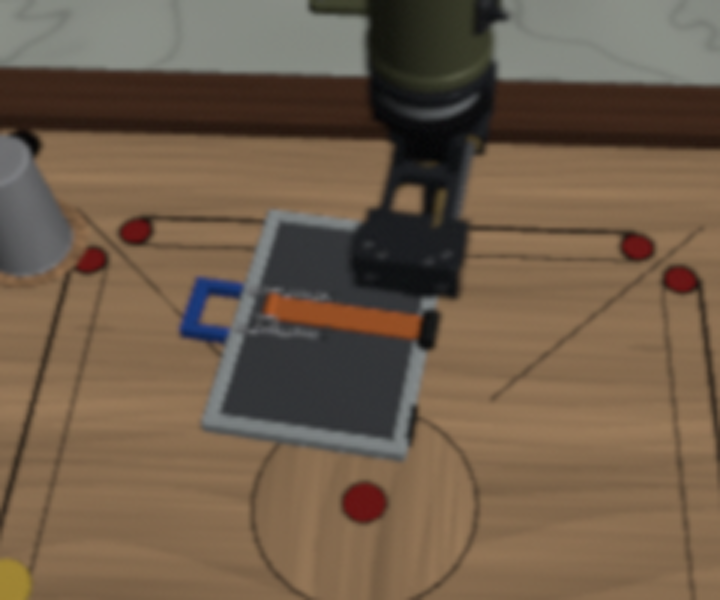

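The view shows the gripper over the lower edge of the board, with its body at crop position (410,250). The arm was still swinging when I read it, so I'll settle it while descending a little.

{"api": "send_rows", "payload": {
  "motion": [
    {"x": 0,"y": 0,"z": 2,"rx": 0,"ry": 0,"rz": 0,"jaw": 6},
    {"x": 0,"y": 0,"z": 2,"rx": 0,"ry": 0,"rz": 0,"jaw": 6},
    {"x": 0,"y": 0,"z": 0,"rx": 0,"ry": 0,"rz": 0,"jaw": 6},
    {"x": 0,"y": 0,"z": 0,"rx": 0,"ry": 0,"rz": 0,"jaw": 6},
    {"x": 0,"y": 0,"z": 0,"rx": 0,"ry": 0,"rz": 0,"jaw": 6}
  ]
}}

```text
clock: 2.2
tool_pos: [0.534, 0.0532, 0.1205]
eef_rot: [0.74, 0.673, 0.001, 0.0]
contact_force: [0.5, 0.3, 1.0]
opening: 0.685
finger_force: 0.0
```

```bash
python3 - <<'E'
from h import *
f=W(-80,0,28)
print(get_state()["tool_pos"],get_state()["contact_force"]);plan([(f,DOWN,4)])
s=snapshot("top"); save(s,"t3.png",(180,120,380,270),4)
E
```

```text
[0.53395694 0.0532465  0.12053324] [0.47800018 0.28094249 0.97037685]
([-0.01, 0.04, 1.56], [0.0, -0.0, 0.001])
([-0.02, 0.04, 1.57], [0.001, -0.0, 0.002])
([-0.01, 0.04, 1.56], [-0.0, -0.0, 0.001])
([-0.01, 0.04, 1.56], [0.0, -0.0, 0.002])
-- [0.5356 0.0526 0.058 ]
```

View pics/t3.png

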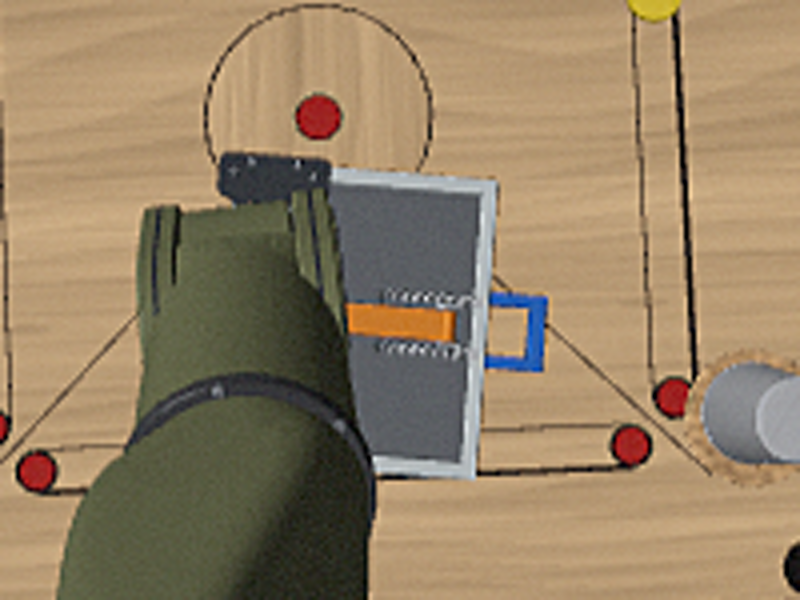

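The top view shows the gripper aligned over the lower edge, with the leg at crop position (400,320) and the handle at (515,333). Next I descend and close.

{"api": "send_rows", "payload": {
  "motion": [
    {"x": 0,"y": 0,"z": 1.6,"rx": 0,"ry": 0,"rz": 0,"jaw": 6},
    {"x": 0,"y": 0.1,"z": 1.6,"rx": 0,"ry": 0,"rz": 0,"jaw": 6},
    {"x": 0,"y": 0,"z": 1.5,"rx": 0,"ry": 0,"rz": 0,"jaw": 6},
    {"x": 0,"y": 0,"z": 1.5,"rx": 0,"ry": 0,"rz": 0,"jaw": 6},
    {"x": 0,"y": 0,"z": 0,"rx": 0,"ry": 0,"rz": 0,"jaw": 6}
  ]
}}

```text
clock: 2.75
tool_pos: [0.5339, 0.053, 0.057]
eef_rot: [0.74, 0.673, -0.001, -0.001]
contact_force: [-0.5, 0.7, 0.1]
opening: 0.681
finger_force: 0.0
```

{"api": "send_rows", "payload": {
  "motion": [
    {"x": 0,"y": 0,"z": 0,"rx": 0,"ry": 0,"rz": 0,"jaw": 4},
    {"x": 0,"y": 0,"z": 0,"rx": 0,"ry": 0,"rz": 0,"jaw": 3},
    {"x": 0,"y": 0,"z": 0,"rx": 0,"ry": 0,"rz": 0,"jaw": 2},
    {"x": 0,"y": 0,"z": 0,"rx": 0,"ry": 0,"rz": 0,"jaw": 2},
    {"x": 0,"y": 0,"z": 0,"rx": 0,"ry": 0,"rz": 0,"jaw": 2}
  ],
  "grip_force": 10
}}

```text
clock: 3.25
tool_pos: [0.5348, 0.0529, 0.0582]
eef_rot: [0.74, 0.673, 0.0, 0.0]
contact_force: [0.3, 0.9, 3.1]
opening: 0.341
finger_force: 10.0
```

{"api": "send_rows", "payload": {
  "motion": [
    {"x": 0,"y": 0,"z": -0.65,"rx": 0,"ry": 0,"rz": 0,"jaw": 2},
    {"x": -0.05,"y": 0,"z": -0.65,"rx": 0,"ry": 0,"rz": 0,"jaw": 2},
    {"x": -0.1,"y": 0,"z": -0.65,"rx": 0,"ry": 0,"rz": 0,"jaw": 2},
    {"x": -0.11,"y": 0,"z": -0.64,"rx": 0,"ry": 0,"rz": 0,"jaw": 2},
    {"x": -0.14,"y": 0,"z": -0.63,"rx": 0,"ry": 0,"rz": 0,"jaw": 2}
  ]
}}

```text
clock: 3.75
tool_pos: [0.534, 0.0488, 0.0906]
eef_rot: [0.74, 0.673, 0.0, -0.0]
contact_force: [0.3, -0.4, -1.4]
opening: 0.341
finger_force: 10.0
```

{"api": "send_rows", "payload": {
  "motion": [
    {"x": -0.18,"y": 0,"z": -0.63,"rx": 0,"ry": 0,"rz": 0,"jaw": 2},
    {"x": -0.21,"y": 0,"z": -0.62,"rx": 0,"ry": 0,"rz": 0,"jaw": 2},
    {"x": -0.24,"y": 0,"z": -0.6,"rx": 0,"ry": 0,"rz": 0,"jaw": 2},
    {"x": -0.27,"y": 0,"z": -0.6,"rx": 0,"ry": 0,"rz": 0,"jaw": 2},
    {"x": 0,"y": 0,"z": 0,"rx": 0,"ry": 0,"rz": 0,"jaw": 2}
  ]
}}

```text
clock: 4.25
tool_pos: [0.5333, 0.0394, 0.1152]
eef_rot: [0.74, 0.672, 0.0, 0.0]
contact_force: [-1.0, -0.1, -0.2]
opening: 0.34
finger_force: 10.0
```

```bash
python3 - <<'E'
from h import *
st=get_state();print(st["tool_pos"],st["contact_force"],st["opening"])
s=snapshot("scene"); save(s,"s4.png",(140,80,340,230),4)
E
```

```text
[0.53334503 0.03944279 0.11522502] [-1.00249194 -0.13737783 -0.24761633] 0.33956709818311875
```

View pics/s4.png

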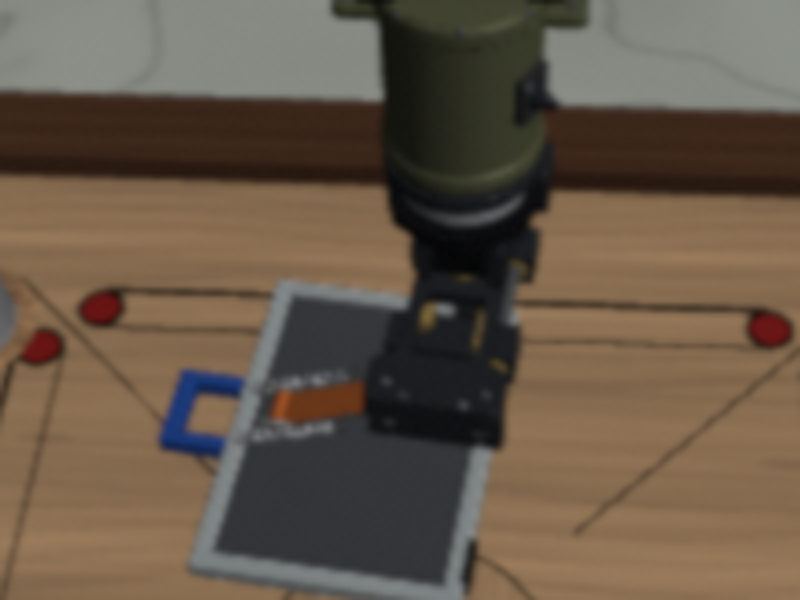

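The picture shows the leg (315,400) tilted up into the gripper with the board flat on the field. The leg is at about 0.45 rad, so I continue along the arc to about 0.72.

{"api": "send_rows", "payload": {
  "motion": [
    {"x": -0.3,"y": 0,"z": -0.58,"rx": 0,"ry": 0,"rz": 0,"jaw": 2},
    {"x": -0.33,"y": 0,"z": -0.56,"rx": 0,"ry": 0,"rz": 0,"jaw": 2},
    {"x": -0.35,"y": 0,"z": -0.55,"rx": 0,"ry": 0,"rz": 0,"jaw": 2},
    {"x": -0.38,"y": 0,"z": -0.53,"rx": 0,"ry": 0,"rz": 0,"jaw": 2},
    {"x": -0.4,"y": 0,"z": -0.5,"rx": 0,"ry": 0,"rz": 0,"jaw": 2}
  ]
}}

```text
clock: 4.8
tool_pos: [0.5315, 0.0219, 0.1422]
eef_rot: [0.74, 0.673, -0.0, 0.0]
contact_force: [0.3, -0.4, 0.0]
opening: 0.338
finger_force: 10.0
```

{"api": "send_rows", "payload": {
  "motion": [
    {"x": -0.17,"y": 0,"z": -0.2,"rx": 0,"ry": 0,"rz": 0,"jaw": 2},
    {"x": 0,"y": 0,"z": 0,"rx": 0,"ry": 0,"rz": 0,"jaw": 2},
    {"x": 0,"y": 0,"z": 0,"rx": 0,"ry": 0,"rz": 0,"jaw": 4},
    {"x": 0,"y": 0,"z": 0,"rx": 0,"ry": 0,"rz": 0,"jaw": 6.5},
    {"x": 0,"y": 0,"z": 0,"rx": 0,"ry": 0,"rz": 0,"jaw": 6.5}
  ]
}}

```text
clock: 5.3
tool_pos: [0.5315, 0.0208, 0.1434]
eef_rot: [0.74, 0.673, -0.0, -0.0]
contact_force: [-0.4, 0.6, -0.0]
opening: 0.588
finger_force: 0.0
```

{"api": "send_rows", "payload": {
  "motion": [
    {"x": 0,"y": 0,"z": 0,"rx": 0,"ry": 0,"rz": 0,"jaw": 8.8},
    {"x": 0,"y": 0,"z": -2,"rx": 0,"ry": 0,"rz": 0,"jaw": 8.8},
    {"x": 0,"y": 0,"z": -4,"rx": 0,"ry": 0,"rz": 0,"jaw": 8.8},
    {"x": 0,"y": 0,"z": -4,"rx": 0,"ry": 0,"rz": 0,"jaw": 8.8},
    {"x": 0,"y": 0,"z": 0,"rx": 0,"ry": 0,"rz": 0,"jaw": 8.8}
  ]
}}

```text
clock: 5.8
tool_pos: [0.5346, 0.0208, 0.2482]
eef_rot: [0.74, 0.673, 0.004, 0.003]
contact_force: [0.5, 0.1, 0.2]
opening: 0.995
finger_force: 0.0
```

```bash
python3 - <<'E'
from h import *
h=W(105,0,0); print(h)
plan([([*h[:2],.20],DOWN,5),([*h[:2],.10],DOWN,3)])
E
```

```text
[ 0.51700013 -0.13147369  0.03      ]
([-3.07, -0.07, 0.96], [0.002, -0.0, 0.001])
([-3.06, -0.07, 0.95], [0.002, -0.001, 0.001])
([-3.07, -0.06, 0.96], [0.002, -0.0, 0.001])
([-3.06, -0.05, 0.97], [0.002, -0.001, 0.001])
([-3.07, -0.05, 0.96], [0.002, 0.0, 0.001])
-- [ 0.517  -0.1315  0.2   ]
([0.0, -0.0, 3.33], [-0.0, 0.0, -0.0])
([0.0, -0.0, 3.34], [-0.0, 0.0, -0.0])
([0.0, -0.0, 3.33], [-0.0, 0.0, -0.0])
-- [ 0.517  -0.1315  0.1   ]
```

{"api": "send_rows", "payload": {
  "motion": [
    {"x": -3.0,"y": 0,"z": 0.9,"rx": 0,"ry": 0,"rz": 0,"jaw": 8.8},
    {"x": -3.1,"y": 0,"z": 0.9,"rx": 0,"ry": 0,"rz": 0,"jaw": 8.8},
    {"x": -3.1,"y": 0,"z": 0.9,"rx": 0,"ry": 0,"rz": 0,"jaw": 8.8},
    {"x": -3.1,"y": 0,"z": 0.9,"rx": 0,"ry": 0,"rz": 0,"jaw": 8.8},
    {"x": -3.0,"y": 0,"z": 0.9,"rx": 0,"ry": 0,"rz": 0,"jaw": 8.8}
  ]
}}

```text
clock: 6.3
tool_pos: [0.5163, -0.1328, 0.1975]
eef_rot: [0.74, 0.673, -0.0, -0.0]
contact_force: [0.7, -0.1, -0.2]
opening: 0.995
finger_force: 0.0
```

{"api": "send_rows", "payload": {
  "motion": [
    {"x": 0,"y": 0,"z": 3,"rx": 0,"ry": 0,"rz": 0,"jaw": 8.8},
    {"x": 0,"y": 0,"z": 3,"rx": 0,"ry": 0,"rz": 0,"jaw": 8.8},
    {"x": 0,"y": 0,"z": 2,"rx": 0,"ry": 0,"rz": 0,"jaw": 8.8},
    {"x": 0,"y": 0,"z": 0,"rx": 0,"ry": 0,"rz": 0,"jaw": 8.8},
    {"x": 0,"y": 0,"z": 0,"rx": 0,"ry": 0,"rz": 0,"jaw": 8.8}
  ]
}}

```text
clock: 6.8
tool_pos: [0.5167, -0.1316, 0.1184]
eef_rot: [0.74, 0.673, -0.0, -0.0]
contact_force: [0.1, -0.5, 0.8]
opening: 0.997
finger_force: 0.0
```

```bash
python3 - <<'E'
from h import *
s=snapshot("scene"); save(s,"s5.png",(140,80,340,230),4)
h=W(105,0,0); plan([([*h[:2],.044],DOWN,5)])
for q in(0.75,): f=W(50-130*np.cos(q),0,23+130*np.sin(q)); print((np.array(proj(s,f))-[140,80])*4, (np.array(proj(s,W(105,0,7)))-[140,80])*4)
E
```

```text
([0.0, -0.01, 1.5], [0.0, 0.0, 0.001])
([0.01, -0.0, 1.5], [0.0, 0.0, 0.001])
([-0.0, -0.01, 1.5], [0.0, 0.0, 0.001])
([0.0, -0.01, 1.5], [0.001, 0.0, 0.001])
([0.01, -0.0, 1.5], [-0.0, 0.0, 0.001])
-- [ 0.517  -0.1314  0.044 ]
[423.80899538 336.05165867] [191.57904198 408.45756843]
```

View pics/s5.png

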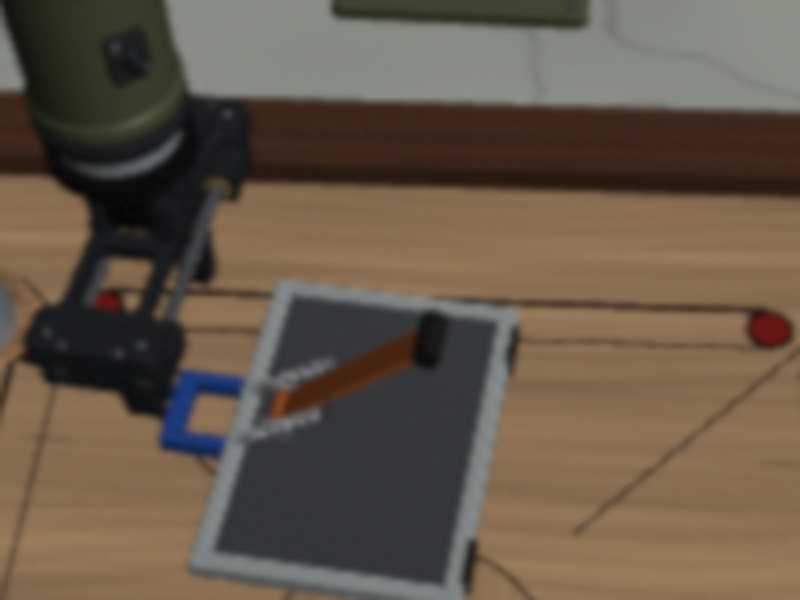

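The leg is fully open, with its foot at (432,340) against a predicted (424,336), and the handle at (195,410) is as predicted. Next I descend and grip the handle.

{"api": "send_rows", "payload": {
  "motion": [
    {"x": 0,"y": 0,"z": 2,"rx": 0,"ry": 0,"rz": 0,"jaw": 8.8},
    {"x": 0,"y": 0,"z": 2,"rx": 0,"ry": 0,"rz": 0,"jaw": 8.8},
    {"x": 0,"y": 0,"z": 2,"rx": 0,"ry": 0,"rz": 0,"jaw": 8.8},
    {"x": 0,"y": 0,"z": 1,"rx": 0,"ry": 0,"rz": 0,"jaw": 8.8},
    {"x": 0,"y": 0,"z": 0.4,"rx": 0,"ry": 0,"rz": 0,"jaw": 8.8}
  ]
}}

```text
clock: 7.35
tool_pos: [0.5172, -0.1316, 0.0446]
eef_rot: [0.74, 0.673, 0.0, 0.0]
contact_force: [0.1, -0.2, -0.4]
opening: 0.998
finger_force: 0.0
```

{"api": "send_rows", "payload": {
  "motion": [
    {"x": 0,"y": 0,"z": 0,"rx": 0,"ry": 0,"rz": 0,"jaw": 7},
    {"x": 0,"y": 0,"z": 0,"rx": 0,"ry": 0,"rz": 0,"jaw": 6},
    {"x": 0,"y": 0,"z": 0,"rx": 0,"ry": 0,"rz": 0,"jaw": 4.5},
    {"x": 0,"y": 0,"z": 0,"rx": 0,"ry": 0,"rz": 0,"jaw": 4.5},
    {"x": 0,"y": 0,"z": 0,"rx": 0,"ry": 0,"rz": 0,"jaw": 4.5}
  ],
  "grip_force": 20
}}

```text
clock: 7.85
tool_pos: [0.5172, -0.1317, 0.0451]
eef_rot: [0.74, 0.673, 0.0, 0.0]
contact_force: [0.4, -0.2, 3.6]
opening: 0.63
finger_force: 20.0
```

```bash
python3 - <<'E'
from h import *
st=get_state(); p=st["tool_pos"]; print(p,st["contact_force"],st["opening"])
# handle arc: pivot on face corner x-83,z0 ; radius to (105,7)
a0=np.arctan2(7,188); r=np.hypot(188,7)
prev=np.array([-r*np.cos(a0),r*np.sin(a0)])
L=1.2 # until x-axis elevation L
for i in range(1,31):
    th=np.pi/2*i/30; v=np.array([-r*np.cos(a0+th),r*np.sin(a0+th)]); d=v-prev; prev=v
    print(i,"x %.2f z %.2f"%(d[0]/10,-d[1]/10),end=" | ")
th=.29; c=lambda e:np.array([-83,0])
# final: pivot back corner. tool-x coordinate s (+ toward foot side), start corner face s=0 (x=-83,z=0), back corner at s=14 when vertical
e=np.array([188*np.sin(th)-7*np.cos(th)+14,188*np.cos(th)+7*np.sin(th)]); print("\nfinal",e,"at vertical",prev)
E
```

```text
[ 0.51724497 -0.13170086  0.04514421] [ 0.42198774 -0.22637213  3.6200301 ] 0.6304127287236538
1 x 0.06 z -0.98 | 2 x 0.11 z -0.98 | 3 x 0.16 z -0.97 | 4 x 0.22 z -0.96 | 5 x 0.27 z -0.95 | 6 x 0.31 z -0.93 | 7 x 0.36 z -0.92 | 8 x 0.41 z -0.90 | 9 x 0.46 z -0.87 | 10 x 0.50 z -0.85 | 11 x 0.55 z -0.82 | 12 x 0.59 z -0.79 | 13 x 0.63 z -0.76 | 14 x 0.67 z -0.72 | 15 x 0.70 z -0.69 | 16 x 0.74 z -0.65 | 17 x 0.77 z -0.61 | 18 x 0.80 z -0.57 | 19 x 0.83 z -0.53 | 20 x 0.86 z -0.48 | 21 x 0.88 z -0.44 | 22 x 0.90 z -0.39 | 23 x 0.92 z -0.34 | 24 x 0.94 z -0.29 | 25 x 0.95 z -0.24 | 26 x 0.97 z -0.19 | 27 x 0.97 z -0.14 | 28 x 0.98 z -0.09 | 29 x 0.98 z -0.04 | 30 x 0.98 z 0.01 | 
final [ 61.05131119 182.15151417] at vertical [  7. 188.]
```

{"api": "send_rows", "payload": {
  "motion": [
    {"x": 0.05,"y": 0,"z": -1.0,"rx": 0,"ry": 0,"rz": 0,"jaw": 4.5},
    {"x": 0.1,"y": 0,"z": -1.0,"rx": 0,"ry": 0,"rz": 0,"jaw": 4.5},
    {"x": 0.15,"y": 0,"z": -0.97,"rx": 0,"ry": 0,"rz": 0,"jaw": 4.5},
    {"x": 0.2,"y": 0,"z": -0.96,"rx": 0,"ry": 0,"rz": 0,"jaw": 4.5},
    {"x": 0.27,"y": 0,"z": -0.95,"rx": 0,"ry": 0,"rz": 0,"jaw": 4.5}
  ],
  "grip_force": 10
}}

```text
clock: 8.35
tool_pos: [0.5176, -0.1237, 0.0944]
eef_rot: [0.74, 0.673, 0.0, 0.0]
contact_force: [-0.8, 0.4, -2.5]
opening: 0.635
finger_force: 10.0
```

{"api": "send_rows", "payload": {
  "motion": [
    {"x": 0.31,"y": 0,"z": -0.93,"rx": 0,"ry": 0,"rz": 0,"jaw": 4.5},
    {"x": 0.36,"y": 0,"z": -0.92,"rx": 0,"ry": 0,"rz": 0,"jaw": 4.5},
    {"x": 0.41,"y": 0,"z": -0.9,"rx": 0,"ry": 0,"rz": 0,"jaw": 4.5},
    {"x": 0.46,"y": 0,"z": -0.87,"rx": 0,"ry": 0,"rz": 0,"jaw": 4.5},
    {"x": 0.5,"y": 0,"z": -0.85,"rx": 0,"ry": 0,"rz": 0,"jaw": 4.5}
  ]
}}

```text
clock: 8.85
tool_pos: [0.5196, -0.1033, 0.1388]
eef_rot: [0.74, 0.673, -0.0, 0.0]
contact_force: [0.0, 0.5, -2.5]
opening: 0.634
finger_force: 10.0
```

```bash
python3 - <<'E'
from h import *
s=snapshot("scene"); save(s,"s6.png",(140,80,340,230),4)
for p in[W(-83,80,0),W(-83,-80,0)]: print((np.array(proj(s,p))-[140,80])*4)
E
```

```text
[466.80688099 570.55632618]
[510.49621472 355.8112052 ]
```

View pics/s6.png

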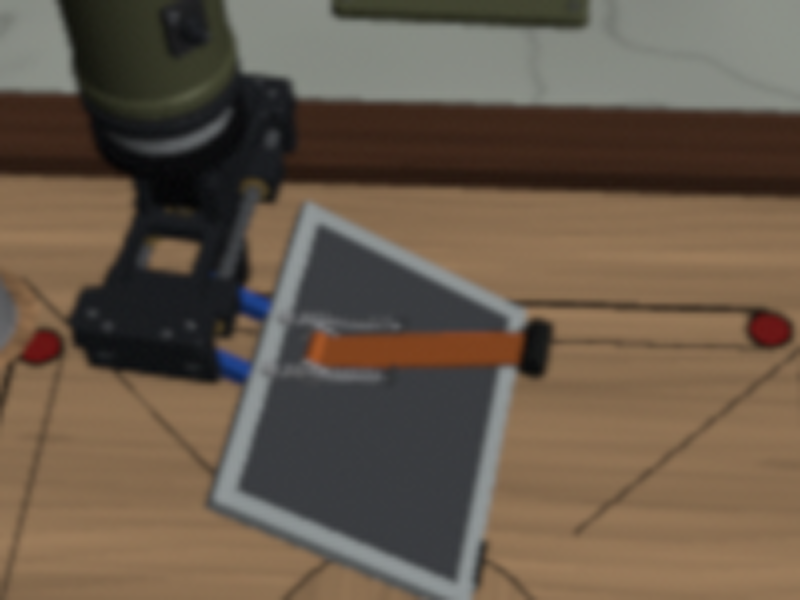

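The board is pivoting on its lower edge, with the edge at about (480,560) and the foot at (535,345). The wrist carries about 2.5 N, roughly half the weight, so I continue the arc.

{"api": "send_rows", "payload": {
  "motion": [
    {"x": 0.55,"y": 0,"z": -0.82,"rx": 0,"ry": 0,"rz": 0,"jaw": 4.5},
    {"x": 0.59,"y": 0,"z": -0.79,"rx": 0,"ry": 0,"rz": 0,"jaw": 4.5},
    {"x": 0.63,"y": 0,"z": -0.76,"rx": 0,"ry": 0,"rz": 0,"jaw": 4.5},
    {"x": 0.67,"y": 0,"z": -0.72,"rx": 0,"ry": 0,"rz": 0,"jaw": 4.5},
    {"x": 0.7,"y": 0,"z": -0.69,"rx": 0,"ry": 0,"rz": 0,"jaw": 4.5}
  ]
}}

```text
clock: 9.4
tool_pos: [0.5225, -0.0721, 0.1766]
eef_rot: [0.74, 0.673, -0.0, 0.0]
contact_force: [-0.5, -0.1, -2.0]
opening: 0.631
finger_force: 10.0
```

{"api": "send_rows", "payload": {
  "motion": [
    {"x": 0.74,"y": 0,"z": -0.65,"rx": 0,"ry": 0,"rz": 0,"jaw": 4.5},
    {"x": 0.77,"y": 0,"z": -0.61,"rx": 0,"ry": 0,"rz": 0,"jaw": 4.5},
    {"x": 0.8,"y": 0,"z": -0.57,"rx": 0,"ry": 0,"rz": 0,"jaw": 4.5},
    {"x": 0.83,"y": 0,"z": -0.53,"rx": 0,"ry": 0,"rz": 0,"jaw": 4.5},
    {"x": 0.86,"y": 0,"z": -0.48,"rx": 0,"ry": 0,"rz": 0,"jaw": 4.5}
  ]
}}

```text
clock: 9.9
tool_pos: [0.5264, -0.0322, 0.2049]
eef_rot: [0.74, 0.673, -0.0, 0.0]
contact_force: [-1.1, -2.7, 2.3]
opening: 0.632
finger_force: 10.0
```

{"api": "send_rows", "payload": {
  "motion": [
    {"x": 0.88,"y": 0,"z": -0.44,"rx": 0,"ry": 0,"rz": 0,"jaw": 4.5},
    {"x": 0.9,"y": 0,"z": -0.39,"rx": 0,"ry": 0,"rz": 0,"jaw": 4.5},
    {"x": 0.92,"y": 0,"z": -0.3,"rx": 0,"ry": 0,"rz": 0,"jaw": 4.5},
    {"x": 0.94,"y": 0,"z": -0.2,"rx": 0,"ry": 0,"rz": 0,"jaw": 4.5},
    {"x": 0,"y": 0,"z": 0,"rx": 0,"ry": 0,"rz": 0,"jaw": 4.5}
  ]
}}

```text
clock: 10.4
tool_pos: [0.5301, 0.005, 0.219]
eef_rot: [0.739, 0.673, 0.0, 0.0]
contact_force: [-2.9, -2.9, 9.8]
opening: 0.635
finger_force: 10.0
```

```bash
python3 - <<'E'
from h import *
s=snapshot("scene"); save(s,"s7.png",(140,50,340,200),4)
for p in[W(-83,80,0),W(-83,-80,0)]: print((np.array(proj(s,p))-[140,50])*4)
print(get_state()["tool_pos"],get_state()["contact_force"])
E
```

```text
[466.80688099 690.55632618]
[510.49621472 475.8112052 ]
[0.52992774 0.00443112 0.21877677] [-3.35351441 -2.75809456  9.91804444]
```

View pics/s7.png

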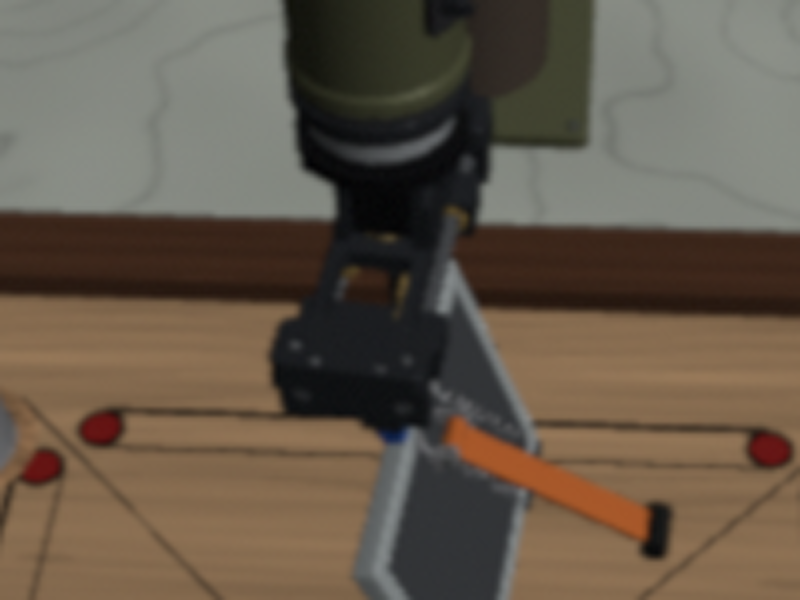

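The board is nearly upright, leaning about 0.27 rad short of vertical, with the leg foot at (655,530) in the air. The wrist shows about 10 N of push-down, so I ease up a few mm while carrying on.

{"api": "send_rows", "payload": {
  "motion": [
    {"x": 0,"y": 0,"z": -0.2,"rx": 0,"ry": 0,"rz": 0,"jaw": 4.5},
    {"x": 0.7,"y": 0,"z": -0.2,"rx": 0,"ry": 0,"rz": 0,"jaw": 4.5},
    {"x": 0.7,"y": 0,"z": -0.2,"rx": 0,"ry": 0,"rz": 0,"jaw": 4.5},
    {"x": 0.7,"y": 0,"z": -0.15,"rx": 0,"ry": 0,"rz": 0,"jaw": 4.5},
    {"x": 0.7,"y": 0,"z": -0.1,"rx": 0,"ry": 0,"rz": 0,"jaw": 4.5}
  ]
}}

```text
clock: 10.95
tool_pos: [0.5324, 0.0329, 0.226]
eef_rot: [0.74, 0.673, 0.0, -0.0]
contact_force: [-0.4, -0.0, -1.6]
opening: 0.635
finger_force: 10.0
```

{"api": "send_rows", "payload": {
  "motion": [
    {"x": 0.7,"y": 0,"z": -0.05,"rx": 0,"ry": 0,"rz": 0,"jaw": 4.5},
    {"x": 0.7,"y": 0,"z": -0.05,"rx": 0,"ry": 0,"rz": 0,"jaw": 4.5},
    {"x": 0.7,"y": 0,"z": 0,"rx": 0,"ry": 0,"rz": 0,"jaw": 4.5},
    {"x": 0.7,"y": 0,"z": 0,"rx": 0,"ry": 0,"rz": 0,"jaw": 4.5},
    {"x": 0,"y": 0,"z": 0,"rx": 0,"ry": 0,"rz": 0,"jaw": 4.5}
  ]
}}

```text
clock: 11.45
tool_pos: [0.5352, 0.0613, 0.2275]
eef_rot: [0.739, 0.673, 0.001, -0.0]
contact_force: [-1.8, 0.9, 6.0]
opening: 0.634
finger_force: 10.0
```

```bash
python3 - <<'E'
from h import *
s=snapshot("scene"); save(s,"s8.png",(150,80,350,230),4)
st=get_state();print(st["tool_pos"],st["contact_force"],st["moment"])
E
```

```text
[0.53510849 0.06060381 0.22754195] [-3.32268292 -0.36262912  6.10022933] [-0.06706522  0.58309706 -0.0588308 ]
```

View pics/s8.png

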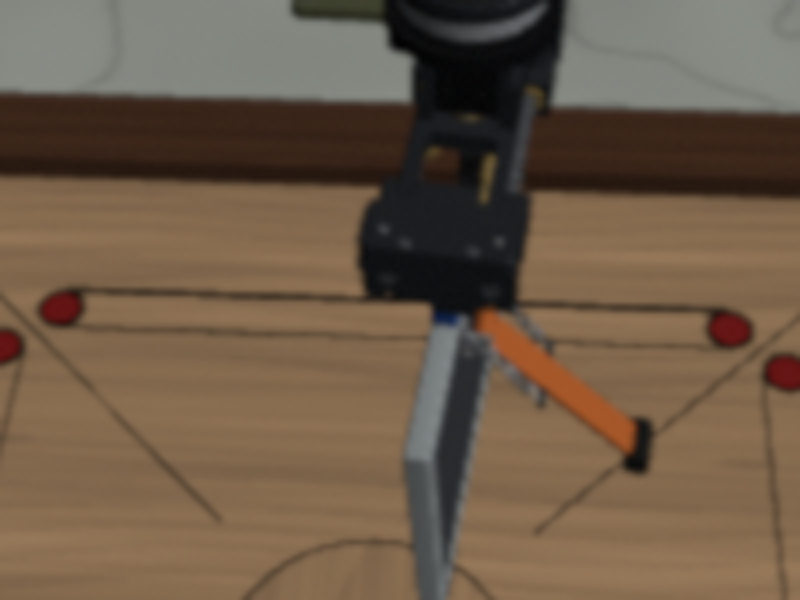

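The board is about vertical, with its edge at (430,590) and the leg foot at (640,445). I go on over the back corner in small steps, using numeric checks since the picture budget is spent.

{"api": "send_rows", "payload": {
  "motion": [
    {"x": 0.5,"y": 0,"z": -0.1,"rx": 0,"ry": 0,"rz": 0,"jaw": 4.5},
    {"x": 0.5,"y": 0,"z": -0.05,"rx": 0,"ry": 0,"rz": 0,"jaw": 4.5},
    {"x": 0.5,"y": 0,"z": 0,"rx": 0,"ry": 0,"rz": 0,"jaw": 4.5},
    {"x": 0.5,"y": 0,"z": 0,"rx": 0,"ry": 0,"rz": 0,"jaw": 4.5},
    {"x": 0.5,"y": 0,"z": 0.05,"rx": 0,"ry": 0,"rz": 0,"jaw": 4.5}
  ]
}}

```text
clock: 12.0
tool_pos: [0.5375, 0.0849, 0.2279]
eef_rot: [0.74, 0.673, -0.0, -0.0]
contact_force: [-0.3, 0.6, -3.4]
opening: 0.636
finger_force: 10.0
```

{"api": "send_rows", "payload": {
  "motion": [
    {"x": 0.5,"y": 0,"z": 0.05,"rx": 0,"ry": 0,"rz": 0,"jaw": 4.5},
    {"x": 0.5,"y": 0,"z": 0.05,"rx": 0,"ry": 0,"rz": 0,"jaw": 4.5},
    {"x": 0.5,"y": 0,"z": 0.1,"rx": 0,"ry": 0,"rz": 0,"jaw": 4.5},
    {"x": 0.4,"y": 0,"z": 0.1,"rx": 0,"ry": 0,"rz": 0,"jaw": 4.5},
    {"x": 0,"y": 0,"z": 0,"rx": 0,"ry": 0,"rz": 0,"jaw": 4.5}
  ]
}}

```text
clock: 12.5
tool_pos: [0.5395, 0.1048, 0.2266]
eef_rot: [0.74, 0.673, 0.001, -0.0]
contact_force: [-3.3, -0.6, 10.5]
opening: 0.635
finger_force: 10.0
```

```bash
cat > m.py <<'E'
from h import *
st=get_state();print(st["tool_pos"].round(4),st["contact_force"].round(1),st["moment"].round(2))
s=snapshot("scene"); im=s["img"]; hsv=cv2.cvtColor(im,cv2.COLOR_RGB2HSV)
def comps(lo,hi,lab,a=20):
    m=cv2.inRange(hsv,lo,hi); m[:, :100]=0; m[:,370:]=0; m[240:]=0; m[:60]=0
    k,l,t,c=cv2.connectedComponentsWithStats(m)
    for i in range(1,k):
        if t[i,4]>a: print(lab,t[i],c[i].round(1))
comps((5,180,90),(16,255,255),"orange"); comps((0,0,0),(180,255,35),"black"); comps((105,150,60),(125,255,255),"blue")
c,sn=np.cos(.29),np.sin(.29); B=W(-83,0,0)-XB*.014 # back corner on field when upright
def S(x,y,z): # board point standing at lean .29 about back corner
    dx,dz=(x+83)/1000,(z-14)/1000; return B-XB*(dx*sn+dz*c)+YB*y/1000+np.array([0,0,dx*c-dz*sn])
q=.75
for n,p in dict(foot=(50-130*np.cos(q),0,23+130*np.sin(q)),hinge=(50,0,23),handle=(105,0,7),el=(-83,80,14),er=(-83,-80,14)).items(): print(n,S(*p).round(3),np.round(proj(s,S(*p)),1))
E
python3 m.py
```

```text
[0.5395 0.1048 0.2266] [-3.3 -0.6 10.5] [-0.02  0.95 -0.04]
orange [287 162  34  35 230] [305.6 180. ]
black [237  60  17  14 191] [246.2  65.6]
black [ 266   60   50  101 2655] [287.4 113.4]
black [126 123   7   8  26] [129.2 125.9]
black [319 190   5  12  25] [321.7 196.1]
foot [0.548 0.173 0.038] [311.2 199.6]
hinge [0.542 0.116 0.155] [290.7 166.3]
handle [0.542 0.116 0.212] [292.9 148.9]
el [0.617 0.062 0.03 ] [262.6 223.6]
er [0.458 0.078 0.03 ] [273.  169.7]
```

```bash
cat > m2.py <<'E'
from h import *
st=get_state();print(st["tool_pos"].round(4),st["contact_force"].round(1))
s=snapshot("scene"); hsv=cv2.cvtColor(s["img"],cv2.COLOR_RGB2HSV)
def mid(u,v):  # ray on the board's mid-plane -> (s along -XB from original face corner, z over field), mm
    o,d=ray(s,u,v); t=np.dot(W(-83,0,0)-o,YB)/np.dot(d,YB); p=o+t*d; return np.array([-(p-W(-83,0,0))@XB,p[2]-.03])*1000
m=cv2.inRange(hsv,(5,180,90),(16,255,255)); m[:,:100]=0; m[:,370:]=0; m[240:]=0; m[:60]=0
p=cv2.findNonZero(m)[:,0,:].astype(float)
w=np.array([mid(*a) for a in p]); c=w.mean(0); U,S,V=np.linalg.svd(w-c); d=V[0]*np.sign(V[0][0])
e=(w-c)@d; print("bar centre",c.round(1),"ends",(c+d*e.min()).round(1),(c+d*e.max()).round(1),"lean",(.75-np.arctan2(d[0],-d[1])).round(3))
m=cv2.inRange(hsv,(0,0,0),(180,255,60)); u0,v0=p[p[:,0].argmax()].astype(int)
b=m[v0-15:v0+20,u0-5:u0+14]; k,l,t,cc=cv2.connectedComponentsWithStats(b)
for i in range(1,k):
    if t[i,4]>15: print("foot?",t[i],mid(*(cc[i]+[u0-5,v0-15])).round(1))
h=(st["tool_pos"]-W(-83,0,0)); print("TCP s,z",-(h@XB)*1000,h[2]*1000)
E
python3 m2.py
```

```text
[0.5395 0.1044 0.2266] [-3.2  0.4  9.9]
bar centre [97.7 82.6] ends [ 54.4 138.6] [138.2  30.3] lean 0.091
foot? [ 3 14  7 13 44] [140.1  28.3]
TCP s,z 48.96200070254363 196.64655668089566
```

The back corner has slid to s≈39 mm and the lean is only about 0.1 rad. I continue 35 mm further, turning the tool with it, with a lighter grip and some downward load.

{"api": "send_rows", "payload": {
  "motion": [
    {"x": 0.4,"y": 0,"z": 0,"rx": 0,"ry": -0.02,"rz": 0,"jaw": 4.5},
    {"x": 0.4,"y": 0,"z": 0.02,"rx": 0,"ry": -0.03,"rz": 0,"jaw": 4.5},
    {"x": 0.4,"y": 0,"z": 0.03,"rx": 0,"ry": -0.03,"rz": 0,"jaw": 4.5},
    {"x": 0.4,"y": 0,"z": 0.04,"rx": 0,"ry": -0.03,"rz": 0,"jaw": 4.5},
    {"x": 0,"y": 0,"z": 0,"rx": 0,"ry": 0,"rz": 0,"jaw": 4.5}
  ],
  "grip_force": 6
}}

```text
clock: 13.1
tool_pos: [0.5412, 0.1223, 0.2244]
eef_rot: [0.738, 0.673, -0.039, 0.037]
contact_force: [-2.5, 1.9, 7.5]
opening: 0.632
finger_force: 6.0
```

```bash
python3 m2.py
```

```text
[0.5412 0.1223 0.2244] [-2.5  1.9  7.5]
bar centre [106.7  74.8] ends [ 68.4 135.2] [140.4  21.6] lean 0.185
foot? [ 3 15  6 12 42] [143.2  18.1]
TCP s,z 66.92157475731283 194.4063354907814
```

{"api": "send_rows", "payload": {
  "motion": [
    {"x": 0.4,"y": 0,"z": 0,"rx": 0,"ry": -0.02,"rz": 0,"jaw": 4.5},
    {"x": 0.4,"y": 0,"z": 0,"rx": 0,"ry": -0.02,"rz": 0,"jaw": 4.5},
    {"x": 0.4,"y": 0,"z": 0,"rx": 0,"ry": -0.02,"rz": 0,"jaw": 4.5},
    {"x": 0.4,"y": 0,"z": 0,"rx": 0,"ry": -0.02,"rz": 0,"jaw": 4.5},
    {"x": 0,"y": 0,"z": 0,"rx": 0,"ry": 0,"rz": 0,"jaw": 4.5}
  ]
}}

```text
clock: 13.65
tool_pos: [0.5427, 0.1375, 0.2214]
eef_rot: [0.736, 0.671, -0.069, 0.064]
contact_force: [-1.8, 1.3, 6.1]
opening: 0.632
finger_force: 6.0
```

```bash
python3 m2.py
```

```text
[0.5427 0.1375 0.2214] [-1.8  1.3  6.1]
bar centre [115.   64.6] ends [ 78.9 133.1] [142.   13.4] lean 0.265
foot? [ 2 14  6 12 39] [144.6   9.9]
TCP s,z 82.1835040020726 191.38145319192725
```

{"api": "send_rows", "payload": {
  "motion": [
    {"x": 0.2,"y": 0,"z": 0,"rx": 0,"ry": -0.01,"rz": 0,"jaw": 4.5},
    {"x": 0.2,"y": 0,"z": 0,"rx": 0,"ry": 0,"rz": 0,"jaw": 4.5},
    {"x": 0,"y": 0,"z": -0.1,"rx": 0,"ry": 0,"rz": 0,"jaw": 4.5},
    {"x": 0,"y": 0,"z": -0.1,"rx": 0,"ry": 0,"rz": 0,"jaw": 4.5},
    {"x": 0,"y": 0,"z": 0,"rx": 0,"ry": 0,"rz": 0,"jaw": 4.5}
  ],
  "grip_force": 4
}}

```text
clock: 14.2
tool_pos: [0.5426, 0.1386, 0.2221]
eef_rot: [0.736, 0.669, -0.074, 0.067]
contact_force: [-0.3, 0.1, -3.0]
opening: 0.634
finger_force: 4.0
```

```bash
python3 m2.py
```

```text
[0.5426 0.1386 0.2221] [-0.3  0.1 -3. ]
bar centre [117.5  67.5] ends [ 81.7 133.9] [146.1  14.4] lean 0.256
foot? [ 3 14  6 13 40] [149.1  12. ]
TCP s,z 83.30103226768267 192.13756154851862
```

{"api": "send_rows", "payload": {
  "motion": [
    {"x": 0,"y": 0,"z": 0.1,"rx": 0,"ry": 0,"rz": 0,"jaw": 4.5},
    {"x": 0.1,"y": 0,"z": 0.1,"rx": 0,"ry": 0,"rz": 0,"jaw": 4.5},
    {"x": 0.1,"y": 0,"z": 0.05,"rx": 0,"ry": 0,"rz": 0,"jaw": 4.5},
    {"x": 0,"y": 0,"z": 0,"rx": 0,"ry": 0,"rz": 0,"jaw": 4.5},
    {"x": 0,"y": 0,"z": 0,"rx": 0,"ry": 0,"rz": 0,"jaw": 4.5}
  ]
}}

```text
clock: 14.75
tool_pos: [0.5428, 0.1411, 0.2204]
eef_rot: [0.736, 0.669, -0.073, 0.067]
contact_force: [-2.1, 1.0, 5.9]
opening: 0.633
finger_force: 4.0
```

```bash
python3 m2.py
```

```text
[0.5428 0.1411 0.2204] [-2.1  1.   5.9]
bar centre [119.6  64.5] ends [ 84.5 131.2] [147.6  11.2] lean 0.265
foot? [ 3 15  6 12 39] [149.2  10.8]
TCP s,z 85.793353842114 190.4313187411044
```

{"api": "send_rows", "payload": {
  "motion": [
    {"x": 0,"y": 0,"z": 0,"rx": 0,"ry": 0,"rz": 0,"jaw": 6.5},
    {"x": 0,"y": 0,"z": 0,"rx": 0,"ry": 0,"rz": 0,"jaw": 8.8},
    {"x": 0,"y": 0,"z": 0,"rx": 0,"ry": 0,"rz": 0,"jaw": 8.8},
    {"x": 0,"y": 0,"z": 0,"rx": 0,"ry": 0,"rz": 0,"jaw": 8.8},
    {"x": 0,"y": 0,"z": 0,"rx": 0,"ry": 0,"rz": 0,"jaw": 8.8}
  ]
}}

```text
clock: 15.3
tool_pos: [0.5429, 0.1405, 0.2196]
eef_rot: [0.736, 0.669, -0.074, 0.067]
contact_force: [-0.5, 0.3, -0.4]
opening: 0.995
finger_force: 0.0
```

{"api": "send_rows", "payload": {
  "motion": [
    {"x": 0,"y": 0,"z": -1,"rx": 0,"ry": 0,"rz": 0,"jaw": 8.8},
    {"x": 0,"y": 0,"z": -2,"rx": 0,"ry": 0,"rz": 0,"jaw": 8.8},
    {"x": 0,"y": 0,"z": -3,"rx": 0,"ry": 0,"rz": 0,"jaw": 8.8},
    {"x": 0,"y": 0,"z": -3,"rx": 0,"ry": 0,"rz": 0,"jaw": 8.8},
    {"x": 0,"y": 0,"z": -1,"rx": 0,"ry": 0,"rz": 0,"jaw": 8.8}
  ]
}}

```text
clock: 15.8
tool_pos: [0.5463, 0.1615, 0.3211]
eef_rot: [0.736, 0.67, -0.071, 0.068]
contact_force: [1.0, -0.4, -0.2]
opening: 0.995
finger_force: 0.0
```

```bash
python3 m2.py
```

```text
[0.5463 0.1615 0.3211] [ 1.  -0.4 -0.2]
bar centre [130.   50.2] ends [ 98.2 123.8] [150.5   2.7] lean 0.343
foot? [ 3 15  6 12 36] [152.1   2.5]
TCP s,z 106.44057649406433 291.0828080577762
```

Released, and the board stays up. I move the arm aside and verify with both cameras.

{"api": "send_rows", "payload": {
  "motion": [
    {"x": 0,"y": 0,"z": -3,"rx": 0,"ry": 0,"rz": 0,"jaw": 8.8},
    {"x": -3,"y": 0,"z": -3,"rx": 0,"ry": 0,"rz": 0,"jaw": 8.8},
    {"x": -5,"y": 0,"z": 0,"rx": 0,"ry": 0,"rz": 0,"jaw": 8.8},
    {"x": -5,"y": 0,"z": 0,"rx": 0,"ry": 0,"rz": 0,"jaw": 8.8},
    {"x": -5,"y": 0,"z": 0,"rx": 0,"ry": 0,"rz": 0,"jaw": 8.8}
  ]
}}

```text
clock: 16.35
tool_pos: [0.5282, -0.0053, 0.4118]
eef_rot: [0.736, 0.67, -0.075, 0.067]
contact_force: [0.8, -0.7, -0.1]
opening: 1.0
finger_force: 0.0
```

{"api": "send_rows", "payload": {
  "motion": [
    {"x": -5,"y": 0,"z": 0,"rx": 0,"ry": 0,"rz": 0,"jaw": 8.8},
    {"x": -5,"y": 0,"z": 0,"rx": 0,"ry": 0,"rz": 0,"jaw": 8.8},
    {"x": -2,"y": 0,"z": 0,"rx": 0,"ry": 0,"rz": 0,"jaw": 8.8},
    {"x": 0,"y": 0,"z": 0,"rx": 0,"ry": 0,"rz": 0,"jaw": 8.8},
    {"x": 0,"y": 0,"z": 0,"rx": 0,"ry": 0,"rz": 0,"jaw": 8.8}
  ]
}}

```text
clock: 16.85
tool_pos: [0.5177, -0.1197, 0.4351]
eef_rot: [0.736, 0.67, -0.074, 0.066]
contact_force: [0.8, 0.1, -0.0]
opening: 0.999
finger_force: 0.0
```

```bash
python3 m2.py; python3 - <<'E'
from h import *
out={}
for n in("scene","top"):
    s=snapshot(n); hsv=cv2.cvtColor(s["img"],cv2.COLOR_RGB2HSV)
    for lab,lo,hi in(("blue",(105,150,60),(125,255,255)),("orange",(5,180,90),(16,255,255)),("cup",(95,100,40),(110,255,255)),("yel",(22,150,120),(32,255,255))):
        m=cv2.inRange(hsv,lo,hi); m[:60]=0; k,l,t,c=cv2.connectedComponentsWithStats(m)
        for i in range(1,k):
            if t[i,4]>40: print(n,lab,t[i],c[i].round(1))
    m=cv2.inRange(hsv,(5,180,90),(16,255,255)); m[:60]=0; p=cv2.findNonZero(m)[:,0,:].astype(float)
    c=p.mean(0); V=np.linalg.svd(p-c)[2][0]; e=(p-c)@V; a,b=c+V*np.percentile(e,1),c+V*np.percentile(e,99)
    if n=="scene": a,b=sorted((a,b),key=lambda q:q[1])   # a hinge end, b foot end
    else: a,b=sorted((a,b),key=lambda q:-q[0])
    out[n]=[ray(s,*a),ray(s,*b)]
P=[]
for i in(0,1):
    (o1,d1),(o2,d2)=out["scene"][i],out["top"][i]
    t=np.linalg.lstsq(np.column_stack([d1,-d2]),o2-o1,rcond=None)[0]; q1,q2=o1+d1*t[0],o2+d2*t[1]
    P.append((q1+q2)/2); print("end",P[-1].round(4),"gap",np.linalg.norm(q1-q2).round(4))
d=P[1]-P[0]; print("bar len",np.linalg.norm(d),"angle from vertical",np.arctan2(np.hypot(d[0],d[1]),-d[2]))
E
```

```text
[ 0.5177 -0.1197  0.4351] [ 0.8  0.1 -0. ]
bar centre [130.   50.2] ends [ 98.2 123.8] [148.9   6.2] lean 0.343
foot? [ 3 15  6 12 37] [152.3   2.4]
TCP s,z -176.20866865386054 405.11142474805285
scene blue [302 137  13  31 163] [309.8 151.1]
scene orange [311 174  14  29  93] [318.4 190.4]
scene cup [302 138  13  29 162] [308.8 151.2]
scene cup [375 240  41  46 901] [391.1 260.5]
scene yel [111 267  19  18 264] [120.3 275.3]
top blue [201 182  13  23 146] [205.7 192.7]
top orange [196 190   6   8  41] [198.6 194. ]
top cup [133 119  33  29 693] [149.  133.5]
top cup [201 182  14  23 142] [205.5 192.3]
top yel [337 112  14  14 148] [343.2 118.1]
end [ 0.5654 -0.0343  0.4838] gap 0.5119
end [0.67   0.2794 0.3665] gap 0.289
bar len 0.3508579359346026 angle from vertical 1.2300110429308584
```

```bash
python3 - <<'E'
from h import *
S=snapshot("scene");T=snapshot("top")
def tri(a,b):
    (o1,d1),(o2,d2)=ray(S,*a),ray(T,*b); t=np.linalg.lstsq(np.column_stack([d1,-d2]),o2-o1,rcond=None)[0]; q1,q2=o1+d1*t[0],o2+d2*t[1]; return (q1+q2)/2,np.linalg.norm(q1-q2)
h,g=tri((309.8,151.1),(205.7,192.7)); print("handle",h.round(4),g.round(4))
# lean hypotheses: pivot from handle (centroid ~x104,z7), predict foot roller/ bar pixel positions
for lam,q in((.24,.75),(.27,.75),(.29,.75),(.29,.7),(.32,.75)):
    up=np.array([0,0,1]);X=np.cos(lam)*up-np.sin(lam)*XB;Z=-np.cos(lam)*XB-np.sin(lam)*up
    f=lambda x,z:h+X*(x-104)/1000+Z*(z-7)/1000
    ft=f(50-130*np.cos(q),23+130*np.sin(q)); mid=f(50-70*np.cos(q),23+70*np.sin(q)); e=f(-83,14)
    print(lam,q,"foot z",ft[2].round(4),"edge z",e[2].round(4),"scene foot",np.round(proj(S,ft),1),"top foot",np.round(proj(T,ft),1),"bar80",np.round(proj(S,mid),1))
hs=cv2.cvtColor(S["img"],cv2.COLOR_RGB2HSV); m=cv2.inRange(hs,(0,0,0),(180,255,60))[185:225,300:345]; k,l,t,c=cv2.connectedComponentsWithStats(m)
print([(t[i].tolist(),(c[i]+[300,185]).round(1)) for i in range(1,k) if t[i,4]>15])
ht=cv2.cvtColor(T["img"],cv2.COLOR_RGB2HSV); m=cv2.inRange(ht,(0,0,0),(180,255,60))[180:210,170:200]; k,l,t,c=cv2.connectedComponentsWithStats(m)
print([(t[i].tolist(),(c[i]+[170,180]).round(1)) for i in range(1,k) if t[i,4]>8])
E
```

```text
handle [0.5444 0.1503 0.211 ] 0.0003
0.24 0.75 foot z 0.0413 edge z 0.0277 scene foot [329.5 201.3] top foot [191.5 193. ] bar80 [320.1 186.9]
0.27 0.75 foot z 0.0394 edge z 0.0289 scene foot [327.2 201.4] top foot [193.4 193.2] bar80 [318.5 187. ]
0.29 0.75 foot z 0.0382 edge z 0.0298 scene foot [325.7 201.5] top foot [194.6 193.3] bar80 [317.4 187. ]
0.29 0.7 foot z 0.0355 edge z 0.0298 scene foot [323.  201.7] top foot [196.8 193.5] bar80 [315.9 187.2]
0.32 0.75 foot z 0.0365 edge z 0.0313 scene foot [323.4 201.5] top foot [196.5 193.5] bar80 [315.8 187. ]
[([22, 11, 6, 12, 37], array([325.1, 203.1]))]
[([0, 0, 2, 30, 37], array([170.5, 194.6])), ([24, 10, 5, 9, 20], array([194.9, 194.8]))]
```

Both views agree with a lean of 0.29 rad, the leg at 0.75 and the feet on the field, and the cup and striker haven't moved. I hand in the job.

```bash
python3 -c "
from plant import *
print(finish_job())"
```

```text
the job is handed in; nothing more can be done
None
```

The leg is snapped open and the score board is standing freely on its lower feet and leg, leaning about 0.29 rad. I handed the job in at about 17 s, but the judge returned no verdict. In the final images the cup and striker had not moved; I did not re-measure the tumbler, though the arm never came near it.

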